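# Take the printing screen off its loose-pin hinge

### The job

The print run is over: draw the red-knobbed pin straight out of the screen's hinge without wrenching it or dragging the screen along, and lay it in the blue parts tray. Then lift the wooden screen off the printing board and set it down, mesh side down and flat, inside the aluminium drip tray. Put both down gently rather than dropping them, and leave the ink jars standing.

Things in the scene. Friction and masses are not known exactly. Their poses are not given: they have to be found in the camera images.
- board: White printing board, 265 x 220 x 12 mm, fixed to the table, with two steel hinge sleeves on it. Origin: on the table, below the centre of the screen as it starts; the board reaches from -105 to +160 mm in its x, +-110 mm in its y; z up.
- hinge_axis (a point): Centre of the hinge, 36 mm above the table, 131 mm along the board's x; axes as the board's. The hinge axis runs along y. The board's two sleeves (25 mm long, outside 22 mm, bore 14.5 mm in diameter, tops 47 mm above the table) reach from 30 to 55 mm either side of this point.
- pin: Loose hinge pin, 0.13 kg. Origin: on its axis, where knob and shaft meet. Steel shaft, 12 mm in diameter, 120 mm to its own +y; round red knob, 22 mm in diameter, 44 mm to its own -y. It starts home: its +y is the board's, knob on the board's -y side, 2 mm off the sleeve, axis about 1 mm below the hinge axis. It may be rolled about its axis. Drawn 120 mm to the board's -y it is clear.
- pin_knob (a point): Middle of the red knob, on the pin's axis. At the start there are 25 mm of free space between knob and screen frame, and 23 mm from its axis down to the board.
- pin_mid (a point): Point on the axis of the pin at the middle of its whole 164 mm length (38 mm along the shaft from the origin).
- screen: Small printing screen, 0.28 kg, loose, starting flat on the board: pine frame 190 mm (its x) x 200 mm (its y), bars 22 mm wide and 30 mm high, white mesh across it 1 to 3 mm above the underside. Origin: centre of the frame's underside; z up, x towards the hinge. A steel leaf 3 mm thick on top of the +x bar (y +-24 mm) carries the middle hinge knuckle.
- knuckle (a point): Centre of the screen's own hinge knuckle (tube 50 mm long, outside 22 mm, bore 14.5 mm): 131 mm along the screen's x, 24 mm above its underside. It stands between the board's sleeves with 5 mm of play each side, so the screen must rise 25 mm straight up to be free of them.
- parts_tray: Blue open parts tray, fixed, 210 mm (its x) x 85 mm (its y), 18 mm high, walls and floor 4 mm thick. Origin: centre of its underside, on the table; z up.
- drip_tray: Shallow aluminium drip tray, fixed, 310 mm (its x) x 270 mm (its y), rim 12 mm high, walls and floor 4 mm thick. Origin: centre of its underside, on the table; z up.
- ink_jar0: White ink jar with a red band, 58 mm in diameter, 88 mm high, standing. Origin: centre of its underside.
- ink_jar1: White ink jar with a blue band, the same size. Origin: centre of its underside.
- ink_jar2: White ink jar with a yellow band, the same size. Origin: centre of its underside.
There are look-alikes about, which are no part of the job. What is shaped like the pin but pink is not meant.

How it is judged (in metres and radians):
On the way, in this order (a step that is already met when the one before it is completed fails the run):
1. the pin is drawn right out of the hinge while the screen still lies in place on the board (distance between pin and hinge_axis above 0.172 m and distance of screen from where it was at the start of the episode below 0.012 m), for 0.1 s.
2. the pin lies flat in the parts tray, let go (x of pin_mid in the frame of parts_tray between -0.08 and 0.08 m and y of pin_mid in the frame of parts_tray between -0.036 and 0.036 m and height (world z) of pin below 0.022 m and height (world z) of pin_mid below 0.02 m and contact force between the fingers and pin below 0.1 N), for 0.2 s.
3. the screen is lifted clear of the board (height (world z) of screen above 0.04 m), for 0.1 s.
At the end, for the whole second after the job is handed in: Pin flat in the parts tray (middle within 80 mm along, 36 mm across of its centre, under 20 mm high); screen mesh side down on the drip tray's floor inside its rim (underside under 7 mm high, tilt under 0.025 rad, centre within 75 mm of the tray's); both at rest, let go (x of pin_mid in the frame of parts_tray between -0.08 and 0.08 m and y of pin_mid in the frame of parts_tray between -0.036 and 0.036 m and height (world z) of pin below 0.022 m and height (world z) of pin_mid below 0.02 m and horizontal distance between screen and drip_tray below 0.075 m and height (world z) of screen below 0.007 m and angle between screen's own z axis and vertical below 0.025 rad and linear speed of screen below 0.02 m/s and linear speed of pin below 0.03 m/s); the robot touches nothing.
It fails at once if the screen is dragged more than 12 mm while the pin is still in the hinge (distance of screen from where it was at the start of the episode above 0.012 m and distance between pin and hinge_axis below 0.165 m).
It fails at once if the pin is wrenched in its sleeves with more than 30 N (contact force between pin and board above 30 N or contact force between pin and screen above 30 N).
It fails at once if the pin is dropped: falling free at more than 0.7 m/s (25 mm) (linear speed of pin above 0.7 m/s and contact force between the fingers and pin below 0.1 N).
It fails at once if the screen is dropped: falling free at more than 0.7 m/s (25 mm) (linear speed of screen above 0.7 m/s and contact force between the fingers and screen below 0.1 N).
It fails at once if an ink jar is knocked over (angle between any of ink_jar0, ink_jar1, ink_jar2's own z axis and vertical above 0.4 rad).
It also fails if it takes over 69 s, if anything falls off the work surface, if the arm or the gripper's body presses on something with over 40 N, if the wrist force passes 120 N, or if a joint passes its speed limit or range.

### The arm

A 6-joint arm with a two-finger parallel gripper is mounted at the origin on the work surface. World frame = base frame: x ahead of the robot, y to its left, z up, the work surface at z = 0. Lengths are in m, angles in degrees, forces in N, time in s.
With the tool pointing down it reaches from about 0.325 to 0.775 m from the base axis. Payload 5.5 kg.
Tool frame: the origin (TCP) lies at the centre of the arm's flange, where the gripper is bolted on; the fingertips stand 182 mm ahead of it and the grasp point (between the pads) lies 163 mm ahead of it; z points along the fingers, y is the line along which they close (so a half turn about z gives the same grasp; the last joint's range is limited). The gripper opens to 88 mm and grips with 3 to 60 N. Pads are 20 mm wide; open, the fingers measure 115 mm over their backs; the gripper's body (75 mm by 178 mm) begins 61 mm behind the grasp point.
Start: joints at [66.48, 5.22, 70.514, -0, 104.267, -3.249], TCP at [0.208, 0.563, 0.405] pointing down, gripper open.
Joint ranges: [-164.24, 164.24], [-49.07, 125.15], [9.68, 141.18], [-86.29, 266.29], [3.28, 154.24], [-151.56, 151.56]. Speed limits (degrees/s): [147.25, 147.25, 172.46, 180, 180, 180].

### API

Orientations are given as [roll, pitch, yaw] about the fixed x, y, z axes, in that order (R = Rz(yaw) Ry(pitch) Rx(roll)).
In Python, from station import r gives the robot as it stands. The module is installed in compiled form; this text tells all that it offers. Calls block until the motion is done:
- r.reach(position, orientation): joint-space move of the TCP to a pose.
- r.servo_line(position, rotation=None, speed=0.15): straight line of the TCP; rotation=None keeps the orientation; speed is the mean speed in m/s.
- r.move_joints(angles): joint-space move.
- r.let_go() and r.grab(squeeze=None): open the fingers fully, or close them until they stop; squeeze is the grip in N (None keeps the last).
- r.wait(seconds).
- r.inverse_kinematics(position, orientation): joint angles nearest the present ones, or None.
- r.sense(): the state.
- r.snapshot(name): name is "scene" or "top" or "wrist"; returns a dict with "frame" (420x560x3 uint8, red, green, blue), "fx", "fy", "cx", "cy" (pixels), "R" (3x3) and "t" (3): a world point X has camera coordinates R X + t. Camera axes: x right, y down, z forward; pixel columns grow to the right and rows downward; lengths in m; the calibration is good to about 2 mm. The wrist camera is an equidistant fisheye: a pixel r from the principal point sees the ray r / f radians off the axis. A picture is of the moment at which its call begins. There is no depth.
A pose or a line that the arm cannot do raises r.IKError and nothing moves.
- r.hand_in(): hands the job in; it is judged then, once.
The state is a dict: "clock": time; "joints": joint angles; "joint_vel": joint speeds; "joint_torque": joint torques, N m; "tcp_pos": TCP position; "orientation": TCP orientation; "contact_force": force on the tool from outside, world axes, zero at the start; "torque": the same for the moment, N m; "opening": finger opening in m; "gripper_force": force on a finger pad.
Only numpy, scipy, OpenCV 4.12 (cv2) and the standard library are available. Lean on these libraries where they do the work, as an engineer would, in place of code of your own. Each camera call takes 0.05 s, during which the arm holds its last target. There are 200 camera calls.

## Working session

There is one attempt and no reset: what is moved stays moved. The work goes in short steps, each a Python script; the robot and the scene stay as the last script left them, time stands still between calls to the robot, and variables do not carry over. Pictures are saved under pics/ and viewed, at most 12 in all, crops included, and the job is handed in when it is done.

```bash
mkdir -p pics
cat > h.py <<'E'
import numpy as np, cv2
from station import r
def snap(n,f):
    s=r.snapshot(n); cv2.imwrite(f'pics/{f}.png',cv2.cvtColor(s['frame'],cv2.COLOR_RGB2BGR)); np.savez(f'pics/{f}.npz',**s); return s
def cast(s,u,v,z):
    R=np.array(s['R']);t=np.array(s['t'])
    d=R.T@np.array([(u-s['cx'])/s['fx'],(v-s['cy'])/s['fy'],1.]); c=-R.T@t
    return c+d*(z-c[2])/d[2]
E
python3 - <<'E'
from h import *
a=snap('top','top0');b=snap('scene','scene0')
for s in(a,b): print(s['fx'],s['cx'],s['cy'],-np.array(s['R']).T@s['t'])
im=np.vstack([a['frame'],b['frame']])
print({k:np.round(v,3) for k,v in r.sense().items() if k in('clock','tcp_pos','orientation','opening')})
E
```

```text
410.50625128610943 276.6267720858156 209.980871052615 [0.37221733 0.00476665 1.25202544]
483.58754247393796 282.0852661125317 210.3979958146392 [1.02705158 0.47627847 1.13224587]
{'clock': np.float64(0.1), 'tcp_pos': array([0.208, 0.563, 0.404]), 'orientation': array([-1.7990e+02, -5.0000e-03,  1.5973e+02]), 'opening': np.float64(0.088)}
```

View pics/top0.png

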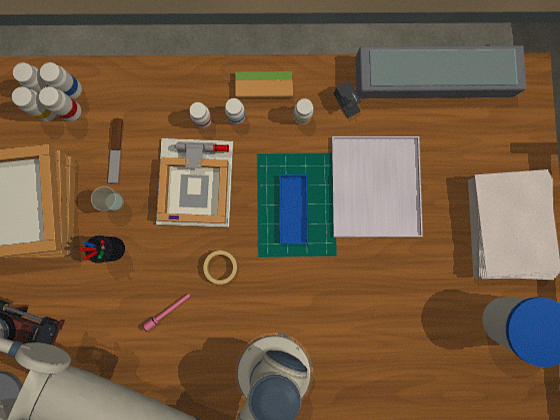

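View pics/scene0.png

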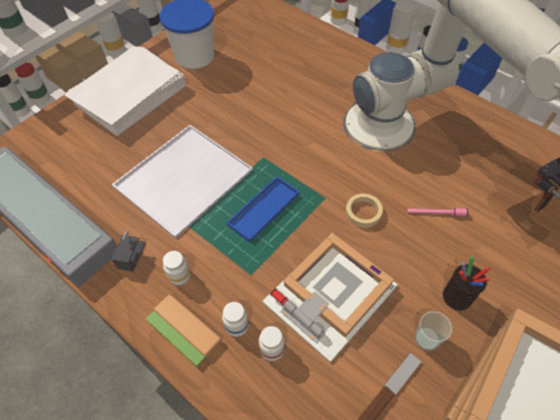

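Top view: board, screen and hinge are at about (195,185), with the red knob at (221,148) on the board's −y side. The blue tray is at (293,210), the drip tray at (377,187), and the jars are at (200,115), (235,110) and (304,110).

Could be taken for the pin: the red knob in the hinge (221,148), the pink pin (150,325)–(188,297), and red pens in the cup (88,250). By the description I choose (221,148).
Look-alike for the screen: the stack of large frames (30,200), which I reject on size and because it isn't on the board. The drip tray is the ribbed sheet with a rim at (377,187), not the paper stack (515,225).

```bash
cat > m.py <<'E'
from h import *
s=dict(np.load('pics/top0.npz')); im=s['frame']; q=dict(np.load('pics/scene0.npz'))
hsv=cv2.cvtColor(im,cv2.COLOR_RGB2HSV); H,S,V=cv2.split(hsv)
def rect(mask,box,z,name):
    m=np.zeros_like(mask,np.uint8); x0,y0,x1,y1=box; m[y0:y1,x0:x1]=mask[y0:y1,x0:x1]
    m=cv2.morphologyEx(m,cv2.MORPH_OPEN,np.ones((3,3)))if name!='knob' else m
    cs,_=cv2.findContours(m,0,2); c=max(cs,key=cv2.contourArea)
    p=np.array([cast(s,u,v,z)[:2] for u,v in c[:,0]]).astype(np.float32)
    (cx,cy),(w,h),a=cv2.minAreaRect(p)
    print(name,np.round([cx,cy,w,h,a],4),'px',cv2.boundingRect(c))
rect((H>105)&(H<130)&(S>150),(265,160,320,260),.018,'parts')
rect((S<60)&(V>110),(322,125,430,245),.012,'drip')
rect((S<70)&(V>120),(145,130,240,232),.012,'board')
rect((H>8)&(H<25)&(S>90)&(V>150),(159,153,229,224),.042,'screen')
red=((H<6)|(H>172))&(S>150)&(V>90)
rect(red,(205,135,240,160),.035,'knob')
h2=cv2.cvtColor(q['frame'],cv2.COLOR_RGB2HSV);r2=((h2[...,0]<6)|(h2[...,0]>172))&(h2[...,1]>150)&(h2[...,2]>90)
v,u=np.nonzero(r2[280:310,265:295]);print('knob scene',cast(q,u.mean()+265,v.mean()+280,.035))
for j in((200,104),(235,100),(304,100)): print('jar top',cast(s,*j,.088))
c1=cv2.resize(im[120:240,140:260],(400,400),interpolation=2); c2=cv2.resize(q['frame'][230:360,250:400],(400,400),interpolation=2)
cv2.imwrite('pics/crop0.png',cv2.cvtColor(np.hstack([c1,c2]),cv2.COLOR_RGB2BGR))
E
python3 m.py
```

```text
parts [ 0.4823 -0.0654  0.2075  0.0832  0.2767] px (279, 175, 29, 69)
drip [ 0.5511 -0.3184  0.2628  0.3092 89.3616] px (332, 136, 88, 101)
board [ 0.582   0.2322  0.2195  0.2387 87.037 ] px (160, 138, 73, 81)
screen [ 0.5279  0.2028  0.1332  0.1609 86.9597] px (179, 168, 48, 54)
knob [6.68800e-01 1.49500e-01 3.01000e-02 1.53000e-02 8.93946e+01] px (216, 145, 11, 6)
knob scene [0.66973363 0.14975822 0.035     ]
jar top [0.78503496 0.20370169 0.088     ]
jar top [0.79607602 0.10216014 0.088     ]
jar top [ 0.7943024  -0.09885692  0.088     ]
```

View pics/crop0.png

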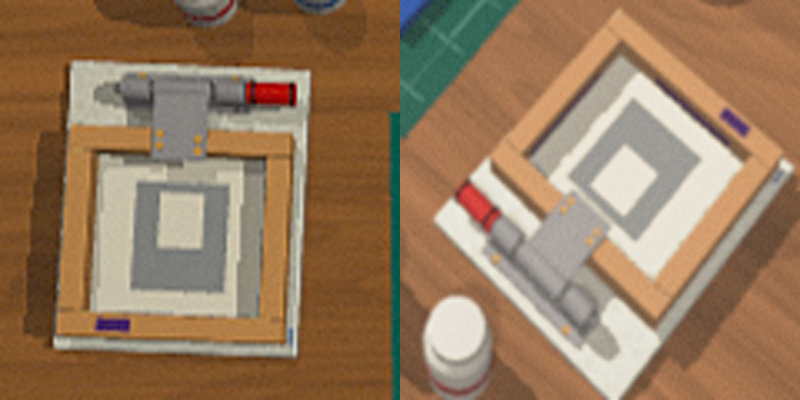

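The close crop confirms it: the saturated red knob is in the sleeve beside the white-board hinge, on the −y side. The jars stand just beyond +x. Next I'll hover over the knob and take a wrist look.

```bash
cat >> h.py <<'E'
def castw(s,u,v,z):
    R=np.array(s['R']);t=np.array(s['t']); x=np.array([u-s['cx'],v-s['cy']]);rr=np.hypot(*x);th=rr/s['fx']
    d=R.T@np.r_[x/max(rr,1e-9)*np.sin(th),np.cos(th)]; c=-R.T@t
    return c+d*(z-c[2])/d[2]
def st(): 
    q=r.sense(); print({k:np.round(q[k],3).tolist() for k in('clock','tcp_pos','orientation','contact_force','opening','gripper_force')}); return q
E
python3 - <<'E'
from h import *
r.reach([0.68,0.15,0.33],[180,0,87]); st()
s=snap('wrist','w1'); print(s['fx'],s['cx'],s['cy'],-np.array(s['R']).T@s['t'])
im=s['frame'];h=cv2.cvtColor(im,cv2.COLOR_RGB2HSV)
m=(((h[...,0]<6)|(h[...,0]>172))&(h[...,1]>150)&(h[...,2]>80)).astype(np.uint8)
n,l,sta,c=cv2.connectedComponentsWithStats(m)
for i in range(1,n):
    if sta[i,4]>60: print(sta[i],c[i],castw(s,*c[i],.035))
E
```

```text
{'clock': 2.358, 'tcp_pos': [0.68, 0.151, 0.33], 'orientation': [179.98, -0.024, 87.107], 'contact_force': [0.034, -0.266, 0.646], 'opening': 0.088, 'gripper_force': 0.0}
325.19226210127806 282.77031919638915 207.02518417370186 [0.68257998 0.22156583 0.31060046]
[349 101  23  61 139] [354.81294964 131.11510791] [0.74422259 0.21354028 0.035     ]
[260 181  24   9 174] [271.5862069  185.52298851] [0.67075509 0.16937793 0.035     ]
[260 192  24  37 853] [271.53575615 210.07151231] [0.6694352  0.14748472 0.035     ]
```

View pics/w1.png

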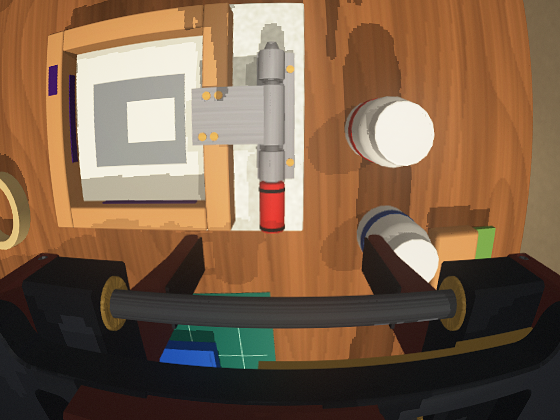

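Wrist view: the red knob spans (260–284, 181–231), the pin's far tip is at (271,43), and the frame's outer edge is at u≈233. The jar lids are at (404,132) and (410,262).

Run:
```python
from h import *
s=dict(np.load('pics/w1.npz'))
P=lambda u,v,z:np.round(castw(s,u,v,z),4)
a=P(272,182,.035);b=P(271.5,231,.03);t=P(270.5,44,.035);print('knob ends',a,b,'tip',t)
d=t-b;print('yaw',np.degrees(np.arctan2(-d[0],d[1])), np.hypot(*d[:2]))
g=cv2.cvtColor(s['frame'],cv2.COLOR_RGB2HSV)
# frame outer edge: wood hue -> white board
e=[]
for v in list(range(25,80,5))+list(range(150,215,5)):
    row=g[v,205:262,1].astype(int); u=205+np.argmin(np.diff(cv2.blur(row.astype(np.float32)[None],(3,1))[0])); e.append(P(u,v,.042))
e=np.array(e);p=np.polyfit(e[:,1],e[:,0],1);print('edge x at .15/.23',np.polyval(p,[.15,.2285]),'yaw',-np.degrees(np.arctan(p[0])),np.std(e[:,0]-np.polyval(p,e[:,1])))
for m in('top edge',(232,2,.012),(304,2,.012),(303,230,.012),(233,230,.012)):
    print(m if isinstance(m,str) else P(*m))
print('jars',P(404,132,.088),P(410,262,.088))
```

```text
knob ends [0.6713 0.1724 0.035 ] [0.668  0.1264 0.03  ] tip [0.6762 0.2913 0.035 ]
yaw -2.8468084079252858 0.16510375525711096
edge x at .15/.23 [0.63756549 0.64156179] yaw -2.9143125382841526 0.0002980196660762035
top edge
[0.6419 0.343  0.012 ]
[0.7086 0.3384 0.012 ]
[0.6976 0.1198 0.012 ]
[0.6295 0.1231 0.012 ]
jars [0.7689 0.2143 0.088 ] [0.7783 0.1136 0.088 ]
```

```bash
cat >> h.py <<'E'
A=np.radians(-2.9); BX=np.array([np.cos(A),np.sin(A),0]); BY=np.array([-np.sin(A),np.cos(A),0])
K=np.array([0.6693,0.149,0])+.008*BY
E
python3 - <<'E'
from h import *
p=K+.027*BX
r.reach([p[0],p[1],.33],[180,0,87.1])
for z in (.27,.21):
    r.servo_line([p[0],p[1],z],[180,0,87.1],speed=.12); st()
snap('wrist','w2')
r.grab(3); st()
E
```

```text
{'clock': 3.308, 'tcp_pos': [0.697, 0.156, 0.271], 'orientation': [179.965, -0.009, 87.101], 'contact_force': [0.39, 0.317, -0.347], 'opening': 0.087, 'gripper_force': 0.0}
{'clock': 3.958, 'tcp_pos': [0.697, 0.156, 0.211], 'orientation': [179.952, -0.011, 87.097], 'contact_force': [0.221, -0.28, -0.086], 'opening': 0.088, 'gripper_force': 0.0}
{'clock': 4.542, 'tcp_pos': [0.696, 0.156, 0.21], 'orientation': [-179.804, 0.012, 87.122], 'contact_force': [-6.183, -0.024, 2.788], 'opening': 0.07, 'gripper_force': 3.004}
```

View pics/w2.png

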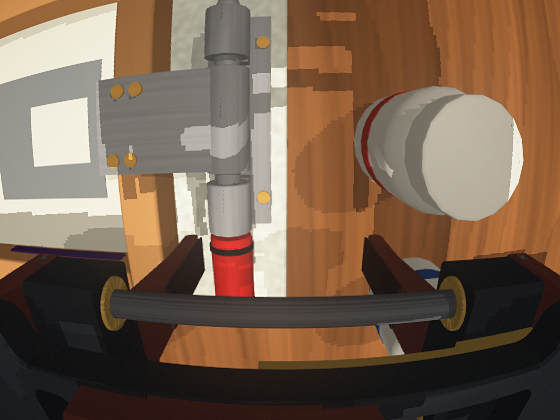

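The inner finger is in the gap and stalled softly against the knob, with the opening at 70 mm. Now I'll shift the gripper toward −x in steps so it centres on the knob.

Run:
```python
from h import *
for o in (.018,.010,.004,.0015):
    p=K+o*BX
    r.servo_line([p[0],p[1],.21],[180,0,87.1],speed=.03); q=st()
    if abs(q['contact_force'][0])>12: break
```

```text
{'clock': 4.992, 'tcp_pos': [0.687, 0.156, 0.21], 'orientation': [-179.8, 0.015, 87.125], 'contact_force': [-6.136, 0.295, 2.833], 'opening': 0.051, 'gripper_force': 3.002}
{'clock': 5.408, 'tcp_pos': [0.679, 0.157, 0.21], 'orientation': [-179.801, 0.016, 87.126], 'contact_force': [-7.009, -0.277, 1.982], 'opening': 0.035, 'gripper_force': 3.002}
{'clock': 5.758, 'tcp_pos': [0.673, 0.157, 0.21], 'orientation': [-179.81, 0.017, 87.125], 'contact_force': [-5.984, -0.341, 1.567], 'opening': 0.024, 'gripper_force': 3.002}
{'clock': 6.008, 'tcp_pos': [0.671, 0.157, 0.21], 'orientation': [-179.999, -0.006, 87.11], 'contact_force': [-2.073, 0.595, 0.479], 'opening': 0.022, 'gripper_force': 3.005}
```

Run:
```python
from h import *
p=K+.0008*BX
r.servo_line([p[0],p[1],.21],[180,0,87.1],speed=.03); st()
r.grab(15); st(); r.grab(40); q=st()
if np.abs(q['contact_force']).max()<12:
    p0=p.copy()
    for L in(.01,.04,.085,.125):
        p=p0-BY*L; r.servo_line([p[0],p[1],.21],[180,0,87.1],speed=.06); q=st()
        if np.abs(q['contact_force']).max()>15: break
snap('scene','s2');snap('top','t2')
```

```text
{'clock': 6.258, 'tcp_pos': [0.671, 0.157, 0.21], 'orientation': [179.962, -0.009, 87.095], 'contact_force': [-0.381, 0.594, -0.564], 'opening': 0.022, 'gripper_force': 2.998}
{'clock': 6.475, 'tcp_pos': [0.671, 0.157, 0.21], 'orientation': [179.968, -0.004, 87.097], 'contact_force': [-0.003, 0.092, -0.367], 'opening': 0.021, 'gripper_force': 14.997}
{'clock': 6.692, 'tcp_pos': [0.671, 0.157, 0.21], 'orientation': [179.985, 0.001, 87.094], 'contact_force': [0.134, 0.233, 0.245], 'opening': 0.021, 'gripper_force': 39.996}
{'clock': 7.008, 'tcp_pos': [0.67, 0.146, 0.21], 'orientation': [-179.99, 0.025, 87.045], 'contact_force': [0.382, -1.208, 0.311], 'opening': 0.021, 'gripper_force': 39.996}
{'clock': 7.658, 'tcp_pos': [0.668, 0.117, 0.21], 'orientation': [-179.989, -0.011, 87.067], 'contact_force': [0.011, 0.652, -1.178], 'opening': 0.021, 'gripper_force': 39.996}
{'clock': 8.558, 'tcp_pos': [0.666, 0.072, 0.21], 'orientation': [179.996, -0.014, 87.1], 'contact_force': [1.153, 0.04, -0.996], 'opening': 0.021, 'gripper_force': 39.996}
{'clock': 9.375, 'tcp_pos': [0.664, 0.032, 0.21], 'orientation': [-180.0, -0.015, 87.089], 'contact_force': [0.402, 0.086, -1.224], 'opening': 0.021, 'gripper_force': 39.996}
```

Run:
```python
import cv2,numpy as np
a=cv2.imread('pics/t2.png')[90:250,150:350];b=cv2.imread('pics/s2.png')[160:360,200:400]
cv2.imwrite('pics/c2.png',np.hstack([cv2.resize(a,(450,360)),cv2.resize(b,(340,360))]))
```

```text
(no output)
```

View pics/c2.png

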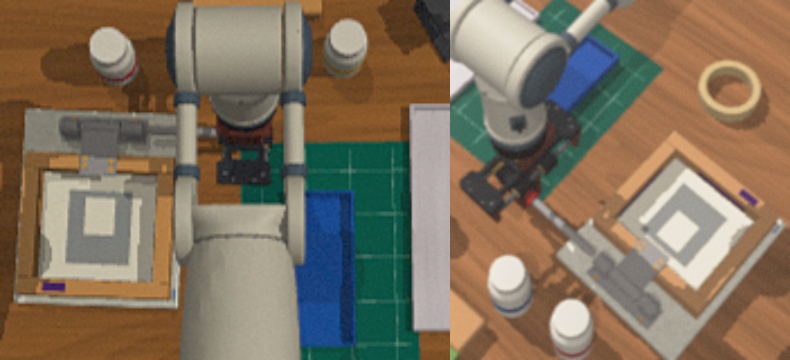

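Pin is out, shaft level and in line with the sleeve, and the screen hasn't moved. Next: draw it a bit further, lift, and carry it to the blue tray.

Run:
```python
from h import *
p=K+.0008*BX-BY*.145
r.servo_line([p[0],p[1],.21],[180,0,87.1],speed=.08)
r.wait(.1)
r.servo_line([p[0],p[1],.30],[180,0,87.1],speed=.12)
r.reach([.534,-.0654,.28],[180,0,180]); st()
s=snap('wrist','w3')
```

```text
{'clock': 12.433, 'tcp_pos': [0.534, -0.065, 0.28], 'orientation': [179.992, -0.009, 179.965], 'contact_force': [-0.081, 0.332, -1.103], 'opening': 0.021, 'gripper_force': 39.996}
```

View pics/w3.png

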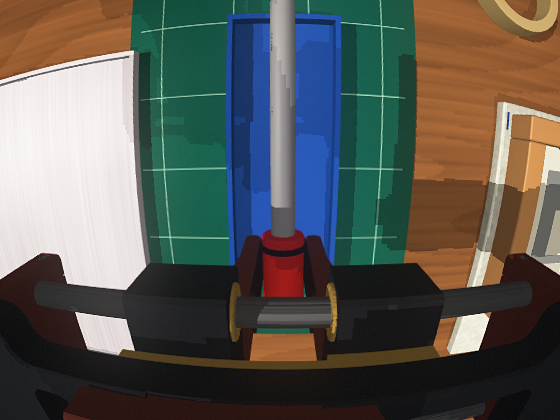

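The pin (u≈283) is centred over the blue tray (u 230–340) and parallel to it. The grip hasn't slipped.

Run:
```python
from h import *
r.servo_line([.534,-.0654,.225],[180,0,180],speed=.12); st()
r.servo_line([.534,-.0654,.2025],[180,0,180],speed=.03); st()
r.let_go(); r.wait(.3); st()
r.servo_line([.534,-.0654,.33],[180,0,180],speed=.15)
r.reach([.534,.146-.0,.34],[180,0,177.1-180*0]); st()
s=snap('top','t3'); w=snap('wrist','w4')
a=cv2.imread('pics/t3.png')[130:260,150:350]
cv2.imwrite('pics/c3.png',np.hstack([cv2.resize(a,(400,260)),cv2.resize(cv2.imread('pics/w4.png'),(347,260))]))
```

```text
{'clock': 13.092, 'tcp_pos': [0.534, -0.065, 0.225], 'orientation': [-179.998, 0.012, -180.0], 'contact_force': [-0.363, -0.118, -0.345], 'opening': 0.021, 'gripper_force': 39.996}
{'clock': 13.992, 'tcp_pos': [0.534, -0.065, 0.203], 'orientation': [-179.995, 0.019, -179.998], 'contact_force': [0.607, 0.198, -1.686], 'opening': 0.021, 'gripper_force': 39.996}
{'clock': 15.408, 'tcp_pos': [0.534, -0.065, 0.203], 'orientation': [-179.999, 0.005, 179.998], 'contact_force': [-0.192, -0.167, -0.18], 'opening': 0.088, 'gripper_force': 0.0}
{'clock': 17.267, 'tcp_pos': [0.534, 0.145, 0.339], 'orientation': [-179.939, -0.048, 177.097], 'contact_force': [1.074, 0.126, -0.154], 'opening': 0.088, 'gripper_force': 0.0}
```

View pics/c3.png

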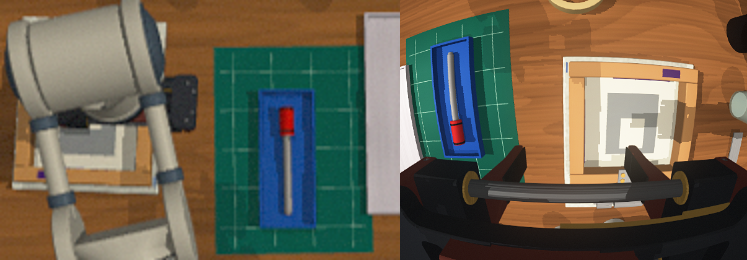

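The pin lies flat in the blue tray, centred and parallel. Now I'll measure the screen's −y bar in this wrist view.

Run:
```python
from h import *
s=dict(np.load('pics/w4.npz')); g=cv2.cvtColor(s['frame'],cv2.COLOR_RGB2HSV)
print('cam',-s['R'].T@s['t'])
for v in range(130,235,15):
    row=g[v,225:330]; wood=(row[:,0]>5)&(row[:,0]<25)&(row[:,1]>90)&(row[:,2]>120)
    u=np.flatnonzero(np.diff(wood.astype(int)))+225.5
    print(v,[(float(x),np.round(castw(s,x,v,.042)[:2],4).tolist()) for x in u])
```

```text
cam [0.46462975 0.14970205 0.31970984]
130 [(262.5, [0.4693, 0.1323]), (272.5, [0.4698, 0.1408]), (297.5, [0.4709, 0.1619])]
145 [(262.5, [0.4821, 0.1316]), (272.5, [0.4826, 0.1401]), (297.5, [0.4837, 0.1613])]
160 [(262.5, [0.4951, 0.1308]), (272.5, [0.4955, 0.1393]), (297.5, [0.4966, 0.1607])]
175 [(262.5, [0.5081, 0.13]), (272.5, [0.5086, 0.1386]), (297.5, [0.5097, 0.1602])]
190 [(263.5, [0.5214, 0.13]), (272.5, [0.5218, 0.1378]), (297.5, [0.5229, 0.1596])]
205 [(263.5, [0.5349, 0.1291]), (272.5, [0.5353, 0.137]), (297.5, [0.5364, 0.1591])]
220 [(263.5, [0.5487, 0.1282]), (272.5, [0.5491, 0.1362]), (297.5, [0.5502, 0.1585])]
```

Run:
```python
from h import *
x,y=.559,.147
r.servo_line([x,y,.26],[180,0,177.1],speed=.15)
r.servo_line([x,y,.206],[180,0,177.1],speed=.1); st()
r.grab(10); q=st(); r.grab(50); st()
r.servo_line([x,y,.246],[180,0,177.1],speed=.04); q=st(); print(np.round(q['torque'],3))
r.servo_line([x,y,.336],[180,0,177.1],speed=.1); q=st(); print(np.round(q['torque'],3))
snap('scene','s4'); snap('wrist','w5')
cv2.imwrite('pics/c4.png',np.hstack([cv2.resize(cv2.imread('pics/'+f+'.png'),(400,300)) for f in('s4','w5')]))
```

```text
{'clock': 18.767, 'tcp_pos': [0.559, 0.147, 0.207], 'orientation': [179.991, 0.039, 177.103], 'contact_force': [-0.015, 0.795, 0.274], 'opening': 0.088, 'gripper_force': 0.0}
{'clock': 19.792, 'tcp_pos': [0.559, 0.147, 0.206], 'orientation': [-179.973, -0.005, 177.094], 'contact_force': [-0.082, -1.73, 0.332], 'opening': 0.022, 'gripper_force': 10.0}
{'clock': 20.008, 'tcp_pos': [0.559, 0.147, 0.206], 'orientation': [-179.98, -0.001, 177.094], 'contact_force': [0.015, -2.008, 0.118], 'opening': 0.022, 'gripper_force': 50.0}
{'clock': 21.158, 'tcp_pos': [0.559, 0.147, 0.246], 'orientation': [-179.991, -0.04, 177.098], 'contact_force': [0.067, -0.257, -5.076], 'opening': 0.022, 'gripper_force': 50.005}
[-0.244 -0.051  0.026]
{'clock': 22.208, 'tcp_pos': [0.559, 0.147, 0.335], 'orientation': [-179.976, -0.092, 177.1], 'contact_force': [0.422, -0.266, -3.815], 'opening': 0.022, 'gripper_force': 50.005}
[-0.274 -0.051 -0.095]
```

View pics/c4.png

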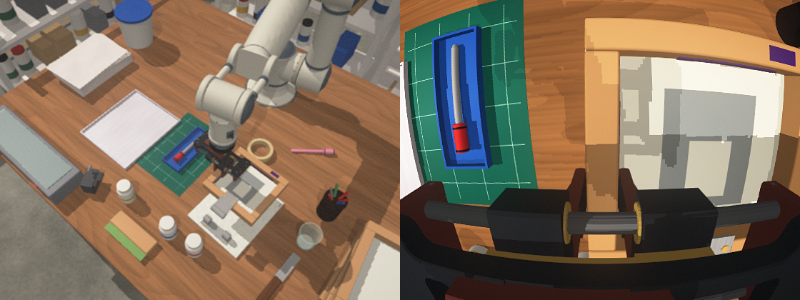

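The screen hangs level and firmly gripped, clear of the board. Jars and pin are undisturbed. Carrying it to the drip tray.

Run:
```python
from h import *
o=[180,0,179.4]; x,y=.545+.02,-.3064-.089
r.servo_line([x,-.1,.336],o,speed=.2); r.servo_line([x,y,.336],o,speed=.2)
r.servo_line([x,y,.225],o,speed=.12); q=st(); f0=q['contact_force'][2]
z=.206
while z>.1955:
    r.servo_line([x,y,z],o,speed=.03); q=r.sense(); print(round(z,4),np.round(q['contact_force'],2))
    if q['contact_force'][2]>f0+4: break
    z-=.0015
snap('top','t5')
s=dict(np.load('pics/t5.npz'));cv2.imwrite('pics/c5.png',cv2.resize(cv2.imread('pics/t5.png')[100:270,250:450],(600,510)))
```

```text
{'clock': 26.392, 'tcp_pos': [0.565, -0.396, 0.226], 'orientation': [-179.925, 0.099, 179.4], 'contact_force': [0.356, 0.307, -2.482], 'opening': 0.022, 'gripper_force': 50.005}
0.206 [-0.39  0.41 -3.09]
0.2045 [-0.28  0.3  -3.37]
0.203 [ 0.02  0.06 -3.5 ]
0.2015 [ 0.22 -0.06 -4.06]
0.2 [-0.84  0.08 -3.45]
0.1985 [ 0.26  0.48 -2.57]
0.197 [-1.72  1.17  3.3 ]
```

View pics/c5.png

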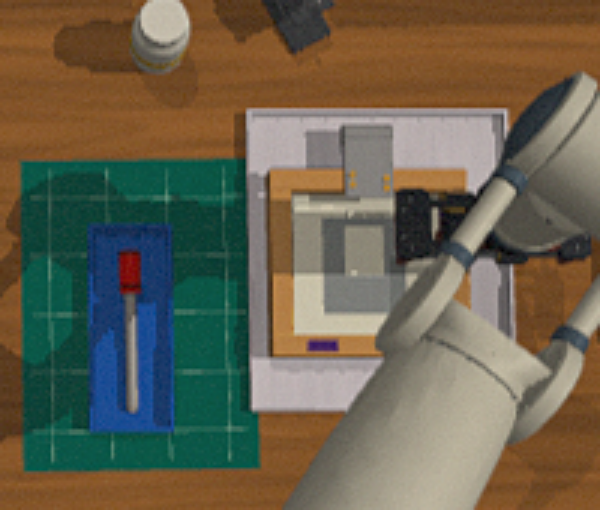

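The screen rests on the drip tray floor inside the rim, with contact felt at the expected height. Releasing and backing off.

Run:
```python
from h import *
x,y=.565,-.3954
r.servo_line([x,y,.198],[180,0,179.4],speed=.03)
r.let_go(); r.wait(.2); st()
r.servo_line([x,y,.33],[180,0,179.4],speed=.15)
r.reach([.45,.3,.40],[180,0,160]); r.wait(.3); st()
s=snap('top','t6');snap('scene','s6')
cv2.imwrite('pics/c6.png',np.hstack([cv2.resize(cv2.imread('pics/'+f+'.png'),(400,300)) for f in('t6','s6')]))
```

```text
{'clock': 30.283, 'tcp_pos': [0.565, -0.395, 0.198], 'orientation': [179.999, -0.001, 179.401], 'contact_force': [0.188, 0.239, 0.271], 'opening': 0.088, 'gripper_force': 0.0}
{'clock': 34.125, 'tcp_pos': [0.45, 0.3, 0.4], 'orientation': [-179.993, -0.004, 159.968], 'contact_force': [0.938, 0.118, -0.577], 'opening': 0.088, 'gripper_force': 0.0}
```

View pics/c6.png

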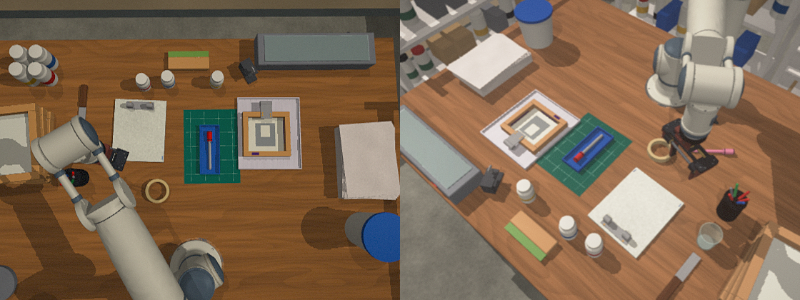

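The screen lies flat inside the drip tray (266,133 in the left half), the pin is in the blue tray (210,150), and the jars are standing. The arm is clear of everything, so I'm handing in.

```bash
python3 -c "
from station import r
print(r.hand_in())"
```

```text
the job is handed in; nothing more can be done
None
```

The job is handed in (no verdict was returned): in the last pictures the pin lies in the blue parts tray, the screen is flat and mesh side down in the drip tray, and all three jars are standing; I let the pin go about 12 mm above the tray floor (est.), since the fingers could not open inside the tray.

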